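# Clear the stop jig and hold the block home against its sprung plunger

## Robot

A 7-joint arm with a two-finger parallel gripper is mounted at the origin on the work surface; the furniture and walls round the work are solid. World frame = base frame: x ahead of the robot, y to its left, z up, the work surface at z = 0. Lengths are in m, angles in rad, forces in N, time in s.
With the tool pointing down it reaches from about 0.35 to 0.9 m from the base axis. Payload 8.1 kg.
Tool frame: the origin (TCP) lies on the centre line of the jaws, within the pads' length; the fingertips stand 19 mm ahead of it and the grasp point (between the pads) is the TCP (arm.tip_reach is the distance from the TCP to the fingertips, in m); z points along the fingers, y is the line along which they close (so a half turn about z gives the same grasp; the last joint's range is limited). The gripper opens to 92 mm and grips with 3 to 60 N. Pads are 19 mm wide; open, the fingers measure 130 mm over their backs; the gripper's body (75 mm by 190 mm) begins 47 mm behind the grasp point.
Start: joints at [-1.223, 0.434, 0.025, 1.573, -0.012, 1.134, -0.075], TCP at [0.272, 0.563, 0.246] pointing down, gripper open.
Joint ranges: [-2.62, 2.62], [-0.44, 2.09], [-1.27, 1.32], [0.08, 2.57], [-1.32, 4.46], [0.12, 2], [-2.74, 2.74]. Speed limits (rad/s): [2.22, 2.22, 3.01, 3.01, 3.14, 3.14, 3.14].

## Interface

Orientations are given as a rotation vector (axis times angle).
In Python, from cell import arm gives the robot as it stands.
- The arm moves only by the tool arm_command, never from a script. Its argument "targets" is a list that holds one entry, the list of rows, each a list of 6 numbers: the shift along the tool's x, y, z in m, then the turn, a rotation vector about the tool's x, y, z in rad. A call has 1 to 10 rows; each row shifts and turns the commanded pose from where the row before left it, along the tool's axes as they then stand; what a row does not reach is not made up. A row lasts 1/8 s, in which the tool goes at most 62.5 mm and 10.7 degrees, less where a joint would pass 70% of its speed; a pose out of reach is approached as far as the arm can. A call with a gripper value outside its range is refused whole. "jaw" is the finger opening in m, from 0 to 0.0918, set as the call begins (left out, the last holds). The fingers move at their own pace and stop on an object; "newtons" is the grip in N (left out, the last holds). Time passes only in rows, so rows that do not move let the fingers close. It gives the time, the measured TCP pose, the force, the opening and the grip force at its end, in the units of the state.
- arm.observe(): the state, without advancing time (a new reading comes with each control period).
- arm.get_image(name): name is "scene" or "side" or "wrist"; returns a dict with "pixels" (400x640x3 uint8, red, green, blue), "z_map" (400x640 float32, m along the optical axis (not along the pixel's ray), 0 where there is no reading), "fx", "fy", "cx", "cy" (pixels), "xyz" and "rotation" of the camera in the world; the wrist camera has in their place "T_tool_cam" (4x4, takes a point from camera to tool coordinates, whose origin is the TCP and whose axes are the flange's). Camera axes: x right, y down, z forward; pixel columns grow to the right and rows downward; lengths in m; the calibration is good to about 2 mm. A picture is of the moment at which its call begins: read the wrist's pose just before it.
- arm.sign_off(): hands the job in; it is judged then, once.
The state is a dict: "clock": time; "joints": joint angles; "dq": joint speeds; "joint_efforts": joint torques, N m; "position": TCP position; "ee_rot": TCP orientation; "force": force on the tool from outside, world axes, zero at the start; "ft_torque": the same for the moment, N m; "width": opening from 0.0 (shut) to 1.0 (fully open); "gripper_force": force on a finger pad.
Only numpy, scipy, OpenCV 4.12 (cv2) and the standard library are available. Lean on these libraries where they do the work, as an engineer would, in place of code of your own. Each camera call takes 0.05 s, during which the arm holds its last target. There are 200 camera calls.

## Task

Pick up the pine block that lies to the right of the stop jig and use it to sweep all four brass offcuts off the jig's aluminium bed onto the bench (nothing may fall to the floor). Then, with the block level just on or over the bed, square to the stop and centred on the scribed line, push its end against the sprung plunger until it firmly meets the blue hard stop, without ramming it. Finish while still holding it pressed there, and leave the teal pot and the black tester box where they stand.

Things in the scene. Friction and masses are not known exactly. Their poses are not given: they have to be found in the camera images.
- jig: Bare aluminium bed of the stop jig, 200 (x) x 140 (y) x 14 mm, fixed; top 14 mm above the bench. Origin: centre of its underside. Its x points to the stop (press direction), z up. Scribed centre line along x at y = 0. All edges open. Beyond its -y side (robot's right) is over 100 mm of bench, free once the block is lifted; beyond its +y side the bench soon ends.
- stop: Blue steel stop block fixed on the bed, 36 mm along the jig's x, 64 mm wide, 42 mm high, centred on the bed's width. Its flat front face, the hard stop, is 50 mm from the jig's origin along the jig's +x and looks towards -x. Origin: at the foot of that face, on the bed's top; axes as the jig's.
- stop_face (a point): Centre of the plunger's hole in the stop's front face, 22.5 mm above the bed's top (36.5 mm above the bench); axes as the jig's.
- plunger (a joint): Sprung brass plunger (round, 14 mm thick, tapered nose) that sticks out 12 mm from the middle of the stop's front face; a red knob shows at the back. 0 = fully out, grows as it is pushed in along the jig's +x; at 0.012 m its nose is flush with the face, which is where a part meets the hard stop. The spring pushes back with 4 N when out and 10 N when flush.
- block_mid (a point): Centre of the loose pine block (the workpiece), 45 x 120 x 45 mm, about 0.13 kg, lying on the bench beyond the bed's -y side (another offcut at the back by the wall is scenery). Its y is its 120 mm length, x one 45 mm width, z up. Either end may go to the stop.
- pine_block: The same pine block; origin at the centre of its underside, 22.5 mm below block_mid; same axes.
- tester: Bystander: loose black tester box with a yellow plate, 55 x 120 x 30 mm; origin under its centre, y along its length.
- teal_pot: Bystander: loose open teal pot, 76 mm across, 48 mm high; origin under its centre.
- chip0: Loose brass offcut lying on the bed, 18 x 12 x 7 mm, 13 g; origin at its centre, which starts between x = -70 and +10 mm and y = -45 and +38 mm in the jig frame.
- chip1: Loose brass offcut lying on the bed, 18 x 12 x 7 mm, 13 g; origin at its centre, which starts between x = -70 and +10 mm and y = -45 and +38 mm in the jig frame.
- chip2: Loose brass offcut lying on the bed, 18 x 12 x 7 mm, 13 g; origin at its centre, which starts between x = -70 and +10 mm and y = -45 and +38 mm in the jig frame.
- chip3: Loose brass offcut lying on the bed, 18 x 12 x 7 mm, 13 g; origin at its centre, which starts between x = -70 and +10 mm and y = -45 and +38 mm in the jig frame.

How it is judged:
By the outcome, as a careful person would: the job done as asked, in the order asked, and still so for the second after the job is handed in, while the arm keeps its last pose, push and grip.
It also fails if it takes over 59 s, if anything falls off the work surface, if the arm or the gripper's body presses on something with over 40 N, if the wrist force passes 120 N, or if a joint passes its speed limit or range.

## Working session

There is one attempt and no reset: what is moved stays moved. The work goes in short steps, Python scripts to look and compute and a tool call to move; the robot and the scene stay as the last step left them, time stands still between calls to the robot, and variables do not carry over. Pictures are saved under pics/ and viewed, at most 10 in all, crops included, and the job is handed in when it is done.

Besides the shell and the picture viewer there is one more tool, called after "Request:" as a command line: name --argument value ..., lists and objects as JSON in quotes. arm_command: Moves the arm, as the interface text tells. Its arguments: {"type":"object","properties":{"targets":{"type":"array","items":{"type":"array","items":{"type":"array","items":{"type":"number"}}}},"jaw":{"type":"number"},"newtons":{"type":"number"}},"required":["targets"]}

```bash
mkdir -p pics; ls
cat > h.py <<'E'
import numpy as np, cv2
from cell import arm
from scipy.spatial.transform import Rotation as R
def shot(n):
    s=arm.observe(); im=arm.get_image(n)
    if n=='wrist':
        T=np.eye(4);T[:3,:3]=R.from_rotvec(s['ee_rot']).as_matrix();T[:3,3]=s['position'];T=T@im['T_tool_cam']
        im['M'],im['o']=T[:3,:3],T[:3,3]
    else:
        r=np.array(im['rotation']); im['M']=r if r.shape==(3,3) else R.from_rotvec(r).as_matrix(); im['o']=np.array(im['xyz'])
    return im
def save(im,f): cv2.imwrite('pics/'+f,im['pixels'][:,:,::-1])
def ray(im,uv,z):
    uv=np.atleast_2d(uv).astype(float)
    d=np.c_[(uv[:,0]-im['cx'])/im['fx'],(uv[:,1]-im['cy'])/im['fy'],np.ones(len(uv))]@im['M'].T
    return im['o']+d*((z-im['o'][2])/d[:,2])[:,None]
def cloud(im):
    v,u=np.mgrid[:400,:640];z=im['z_map']
    return np.stack([(u-im['cx'])/im['fx']*z,(v-im['cy'])/im['fy']*z,z],-1)@im['M'].T+im['o']
E
python3 - <<'E'
from h import *
print(arm.observe())
for n in('scene','side'):
    im=shot(n);save(im,n+'0.png');print(n,im['o'],im['M'].round(3).tolist(),im['fx'])
E
```

```text
pics
{'clock': 0.0, 'joints': array([-1.22259677,  0.435227  ,  0.02496972,  1.57411677, -0.01157871,
        1.13398661, -0.07510766]), 'dq': array([-2.09317579e-03, -9.58753275e-05,  4.02085393e-04, -7.70030737e-04,
       -8.86964556e-04, -7.83107842e-04, -8.80881567e-04]), 'joint_efforts': array([-1.01936777e-03, -6.67845011e+01,  9.84970629e-01, -3.14467585e+01,
       -6.04436500e-02,  4.32185177e-02,  2.13864505e-04]), 'position': array([0.27214453, 0.56209538, 0.24493481]), 'ee_rot': array([-7.02190094e-01, -3.06191056e+00,  2.48335443e-03]), 'force': array([ 0.95233047, -1.26678526, -0.16438353]), 'ft_torque': array([-0.06430402, -0.00091986, -0.0225782 ]), 'gripper_force': 0.0, 'width': 1.0018740484115574}
scene [0.22808448 0.27459376 0.73093498] [[-0.798, -0.437, 0.416], [-0.603, 0.578, -0.55], [-0.0, -0.689, -0.725]] 432.87286933311316
side [ 0.06321393 -0.31923481  0.68006863] [[0.231, -0.723, 0.651], [-0.973, -0.178, 0.147], [0.01, -0.667, -0.745]] 470.8463039064865
```

View pics/scene0.png

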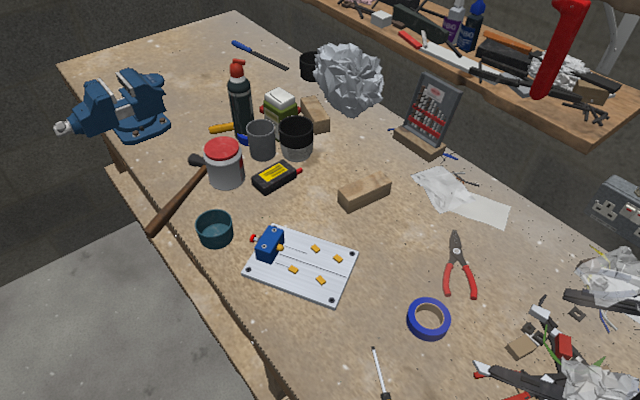

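View pics/side0.png

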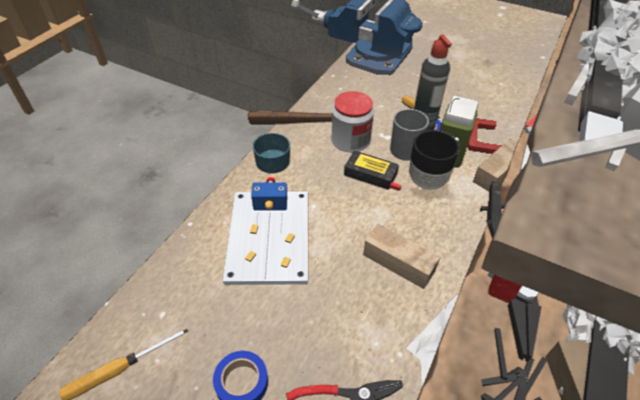

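The scene picture shows the bed around (300,265) with the stop at (268,243), and the block at (364,192). The side picture shows the bed at (267,235), chips at (254,229), (290,238), (250,257), (286,262), and the block at (400,255).

Run:
```python
from h import *
for n,jp,bp in(('side',(267,235),(400,255)),('scene',(300,265),(364,192))):
    im=shot(n);P=cloud(im);hsv=cv2.cvtColor(im['pixels'],cv2.COLOR_RGB2HSV)
    H,S,V=[hsv[...,i].astype(int) for i in range(3)]
    def rect(mask,z,seed=None,rad=90):
        m=mask.astype(np.uint8)
        if seed:
            k=np.zeros_like(m);cv2.circle(k,seed,rad,1,-1);m&=k
        m=cv2.morphologyEx(m,cv2.MORPH_OPEN,np.ones((3,3)))
        N,l,st,c=cv2.connectedComponentsWithStats(m)
        i=1+np.argmax(st[1:,4]);v,u=np.where(l==i)
        X=ray(im,np.c_[u,v],z)[:,:2]
        (c,wh,a)=cv2.minAreaRect((X*1000).astype(np.float32));return np.round(c,1),np.round(wh,1),round(a,1),len(u)
    print(n,'bed',rect((S<40)&(V>130),.014,jp))
    Z=P[...,2]
    print(' block',rect((abs(Z-.045)<.006)&(H<30)&(S>40),.045,bp,55))
    print(' stop',rect((H>100)&(H<125)&(S>120)&(abs(Z-.056)<.005),.056,jp,70))
    m=((H>12)&(H<30)&(S>150)&(V>130)).astype(np.uint8)
    k=np.zeros_like(m);cv2.circle(k,jp,60,1,-1)
    N,l,st,c=cv2.connectedComponentsWithStats(m&k)
    for i in range(1,N):
        if st[i,4]>10: print(' chip',c[i].round(1),st[i,4],(ray(im,c[i],.019)[0]*1000).round(1)[:2])
    m=((H>80)&(H<100)&(S>80)).astype(np.uint8);print(' pot',rect(m,.048))
    print(' tester',rect((abs(Z-.03)<.006)&(V<60),.03,(371,170) if n=='side' else (276,176),40))
```

```text
side bed (array([ 548.8, -117.2]), array([202.9, 142. ]), 14.2, 6245)
 block (array([ 545.6, -352.1]), array([120.5,  49.7]), 68.1, 1712)
 stop (array([ 610.8, -101.7]), array([37.2, 60.3]), 13.9, 422)
 chip [289.4 239.3] 11 [ 539.7 -159.1]
 chip [250.9 256.9] 11 [ 488.1 -105.8]
 pot (array([719.3, -72.3]), array([109.4,  68.3]), 18.6, 1027)
 tester (array([ 728.2, -222.6]), array([5.9, 4. ]), 11.2, 9)
scene bed (array([ 550.4, -118.1]), array([200.5, 145.4]), 14.1, 4762)
 block (array([ 548.2, -347.9]), array([123.2,  49.8]), 68.0, 835)
 stop (array([613.7, -97.6]), array([36.7, 63.7]), 14.8, 409)
 chip [279.5 246.6] 30 [ 604.3 -116.4]
 chip [315.1 248. ] 34 [ 544.  -157.5]
 chip [337.8 258.1] 35 [ 492.8 -164.9]
 chip [293. 269.] 39 [548.1 -90.3]
 chip [320.4 279.6] 40 [ 490.9 -103.2]
 pot (array([725.9, -57.1]), array([ 71.2, 101.8]), 54.7, 1024)
 tester (array([ 768.3, -226.2]), array([16.2, 30.9]), 42.4, 47)
```

Request:
arm_command --targets '[[[-0.032,-0.035,0,0,0,0],[-0.032,-0.035,0,0,0,0],[-0.032,-0.035,0,0,0,0],[-0.032,-0.035,0,0,0,0],[-0.032,-0.035,0,0,0,0],[-0.032,-0.035,0,0,0,0],[-0.032,-0.035,0,0,0,0],[-0.032,-0.035,0,0,0,0],[-0.032,-0.035,0,0,0,0],[-0.032,-0.035,0,0,0,0]]]' --jaw 0.0918

```text
clock: 1.45
position: [0.408, 0.1066, 0.2459]
ee_rot: [0.702, 3.062, 0.001]
force: [0.5, 0.4, 0.3]
width: 1.001
gripper_force: 0.0
```

Request:
arm_command --targets '[[[-0.032,-0.035,0,0,0,0],[-0.032,-0.035,0,0,0,0],[-0.032,-0.035,0,0,0,0],[-0.032,-0.035,0,0,0,0],[-0.032,-0.035,0,0,0,0],[-0.032,-0.035,0,0,0,0],[-0.032,-0.035,0,0,0,0],[-0.032,-0.035,0,0,0,0],[-0.032,-0.035,0,0,0,0],[-0.032,-0.035,0,0,0,0]]]'

```text
clock: 2.7
position: [0.5437, -0.3476, 0.2455]
ee_rot: [-0.701, -3.062, -0.001]
force: [0.9, -0.5, 0.6]
width: 1.003
gripper_force: 0.0
```

Request:
arm_command --targets '[[[0,0,0,0,0,0.18],[0,0,0,0,0,0.18],[0,0,0,0,0,0.18],[0,0,0,0,0,0.18],[0,0,0,0,0,0.18],[0,0,0,0,0,0.18],[0,0,0,0,0,0.18],[0,0,0,0,0,0.18],[0,0,0,0,0,0.06],[0,0,0,0,0,0]]]'

```text
clock: 3.95
position: [0.5434, -0.3461, 0.2454]
ee_rot: [-2.6, -1.763, 0.001]
force: [0.7, -0.4, 0.1]
width: 1.001
gripper_force: 0.0
```

```bash
cat >> h.py <<'E'
def pose():
    s=arm.observe();M=R.from_rotvec(s['ee_rot']).as_matrix();return np.array(s['position']),M,s
def delta(p,yaw_y,tilt=True):
    # shift (present tool axes) and turn (tool axes) to reach p, tool down with tool y at yaw_y deg
    q,M,s=pose();a=np.radians(yaw_y);y=np.array([np.cos(a),np.sin(a),0]);z=np.array([0,0,-1.]);x=np.cross(y,z)
    T=np.c_[x,y,z];print('pos',q.round(4),'shift',(M.T@(np.array(p)-q)).round(4),'turn',R.from_matrix(M.T@T).as_rotvec().round(4),'clock',s['clock'],'F',s['force'].round(1))
    return M
E
python3 - <<'E'
from h import *
delta([.547,-.35,.245],-22)
im=shot('wrist');save(im,'w1.png')
P=cloud(im);hsv=cv2.cvtColor(im['pixels'],cv2.COLOR_RGB2HSV)
m=((abs(P[...,2]-.045)<.006)).astype(np.uint8)
m=cv2.morphologyEx(m,cv2.MORPH_OPEN,np.ones((3,3)))
N,l,st,c=cv2.connectedComponentsWithStats(m)
for i in range(1,N):
    if st[i,4]>800:
        v,u=np.where(l==i);X=ray(im,np.c_[u,v],.045)[:,:2]
        print(st[i],cv2.minAreaRect((X*1000).astype(np.float32)))
E
```

```text
pos [ 0.5434 -0.3461  0.2454] shift [-0.0023  0.0048  0.0004] turn [-0.0006  0.0001  0.0047] clock 3.95 F [ 0.7 -0.4  0.1]
[ 306  130   42  106 4312] ((547.27978515625, -351.9852600097656), (117.66783142089844, 44.555538177490234), 67.97164154052734)
[ 544  208   96   38 1965] ((814.0401000976562, -510.5137939453125), (34.57003402709961, 114.215087890625), 62.38282012939453)
[202 304  61  25 899] ((377.73193359375, -462.9644470214844), (34.185115814208984, 74.87905883789062), 68.28636932373047)
```

View pics/w1.png

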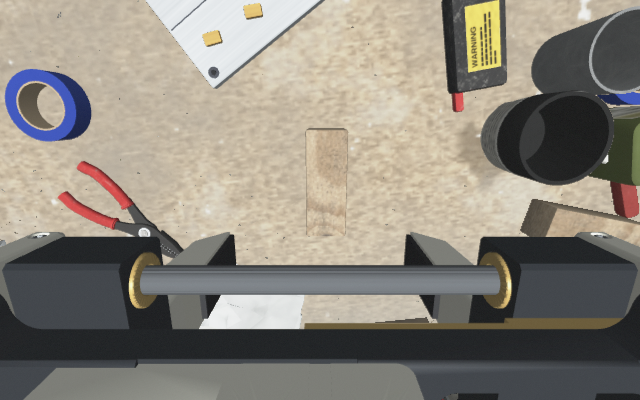

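The wrist view shows the block at (326,182), lined up between the open fingers, with the pliers and tester well clear.

Request:
arm_command --targets '[[[-0.003,0.005,0.03,0,0,0.005],[0,0,0.04,0,0,0],[0,0,0.04,0,0,0],[0,0,0.04,0,0,0],[0,0,0.03,0,0,0],[0,0,0.02,0,0,0],[0,0,0.01,0,0,0],[0,0,0.0075,0,0,0],[0,0,0,0,0,0]]]'

```text
clock: 5.12
position: [0.5471, -0.3511, 0.0285]
ee_rot: [2.605, 1.755, 0.001]
force: [0.5, -1.0, -0.5]
width: 1.0
gripper_force: 0.0
```

Request:
arm_command --targets '[[[0,0,0,0,0,0],[0,0,0,0,0,0],[0,0,0,0,0,0],[0,0,0,0,0,0],[0,0,0,0,0,0],[0,0,0,0,0,0],[0,0,0,0,0,0],[0,0,0,0,0,0]]]' --jaw 0.03 --newtons 35

```text
clock: 6.12
position: [0.547, -0.3511, 0.0283]
ee_rot: [2.605, 1.755, 0.0]
force: [0.8, -0.5, 0.8]
width: 0.489
gripper_force: 35.0
```

Request:
arm_command --targets '[[[0,0,-0.01,0,0,0],[0,0,-0.03,0,0,0],[0,0,-0.04,0,0,0],[0,0,-0.04,0,0,0.12],[0,0,0,0,0,0.18],[0,0,0,0,0,0.18],[0,0,0,0,0,0.18],[0,0,0,0,0,0.18],[0,0,0,0,0,0.1],[0,0,0,0,0,0]]]'

```text
clock: 7.38
position: [0.5467, -0.3508, 0.1483]
ee_rot: [-3.118, -0.386, 0.001]
force: [0.4, 0.7, -2.6]
width: 0.486
gripper_force: 35.0
```

Run:
```python
from h import *
im=shot('wrist');save(im,'w2.png')
for n in('wrist','side','scene'):
    im=shot(n);hsv=cv2.cvtColor(im['pixels'],cv2.COLOR_RGB2HSV);H,S,V=[hsv[...,i].astype(int) for i in range(3)]
    P=cloud(im)
    near=(np.hypot(P[...,0]-.55,P[...,1]+.117)<.14)
    m=((S<60)&(V>110)&(abs(P[...,2]-.014)<.007)&near).astype(np.uint8)
    v,u=np.where(m);
    if len(u)>100:
        X=ray(im,np.c_[u,v],.014)[:,:2];print(n,len(u),cv2.minAreaRect((X*1000).astype(np.float32)))
    b=(near&(H>98)&(H<125)&(S>120)&(abs(P[...,2]-.056)<.004)).astype(np.uint8);v,u=np.where(b)
    if len(u)>100:
        X=ray(im,np.c_[u,v],.056)[:,:2];print(' stop',len(u),cv2.minAreaRect((X*1000).astype(np.float32)))
    c=(near&(H>12)&(H<32)&(S>110)&(abs(P[...,2]-.02)<.008)).astype(np.uint8)
    N,l,st,cc=cv2.connectedComponentsWithStats(c)
    for i in range(1,N):
        if st[i,4]>12: print(' chip',st[i,4],(ray(im,cc[i],.019)[0]*1000).round(1)[:2])
delta([.5045,-.0537,.13],-75.8)
```

```text
wrist 25452 ((547.279296875, -119.88610076904297), (194.1978759765625, 139.5338897705078), 14.13869571685791)
 stop 1416 ((618.0985717773438, -124.75545501708984), (34.19486618041992, 23.535808563232422), 11.334023475646973)
 chip 407 [548.  -93.5]
 chip 341 [ 543.7 -160. ]
 chip 337 [ 490.8 -106.3]
 chip 294 [ 493.3 -167.1]
side 6221 ((545.7498168945312, -117.91301727294922), (205.3906707763672, 138.52200317382812), 14.328278541564941)
 stop 448 ((610.7721557617188, -101.40492248535156), (37.221229553222656, 60.65189743041992), 13.873930931091309)
 chip 43 [547.7 -90.9]
 chip 44 [ 543.3 -158.1]
 chip 50 [ 489.9 -103.7]
 chip 51 [ 492.4 -165.2]
scene 4851 ((548.9561767578125, -114.32319641113281), (200.94406127929688, 144.04440307617188), 14.304675102233887)
 stop 409 ((614.2342529296875, -98.23967742919922), (35.97453308105469, 65.0868911743164), 14.612680435180664)
 chip 41 [ 544.1 -157. ]
 chip 44 [ 492.8 -164.3]
 chip 48 [548.2 -90.1]
 chip 49 [ 490.7 -102.6]
pos [ 0.5468 -0.351   0.1484] shift [ 0.0318 -0.2986  0.0185] turn [-0.0002 -0.0002 -0.0005] clock 7.575 F [-1.1  0.5 -1.9]
```

View pics/w2.png

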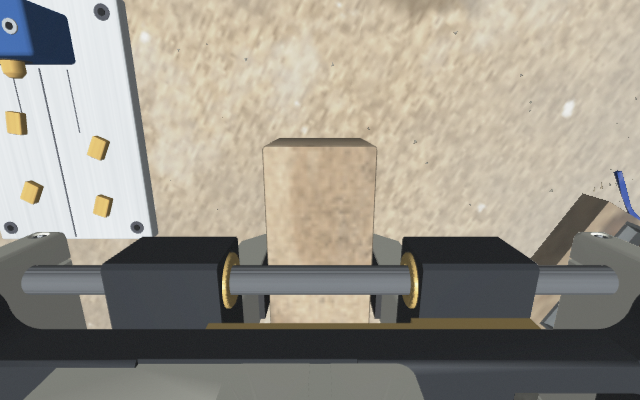

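The wrist view shows the block held straight at (320,200), with four chips at (16,122), (98,148), (32,192), (103,205) on the bed at left and the stop at upper left.

Request:
arm_command --targets '[[[0.0045,-0.04,0,0,0,0],[0.0045,-0.043,0,0,0,0],[0.0045,-0.043,0,0,0,0],[0.0045,-0.043,0,0,0,0],[0.0045,-0.043,0,0,0,0],[0.0045,-0.043,0,0,0,0],[0.005,-0.0435,0,0,0,0],[0,0,0.03,0,0,0],[0,0,0.03,0,0,0],[0,0,0,0,0,0]]]'

```text
clock: 8.82
position: [0.5041, -0.0533, 0.0872]
ee_rot: [-3.117, -0.386, 0.004]
force: [-0.7, -0.3, -1.3]
width: 0.488
gripper_force: 35.0
```

Run:
```python
from h import *
delta([.5045,-.0537,.0438],-75.8)
im=shot('side');save(im,'s3.png')
```

```text
pos [ 0.5041 -0.0533  0.0872] shift [0.0004 0.0005 0.0434] turn [-0.0012  0.0027 -0.0013] clock 8.825 F [-0.7 -0.3 -1.3]
```

View pics/s3.png

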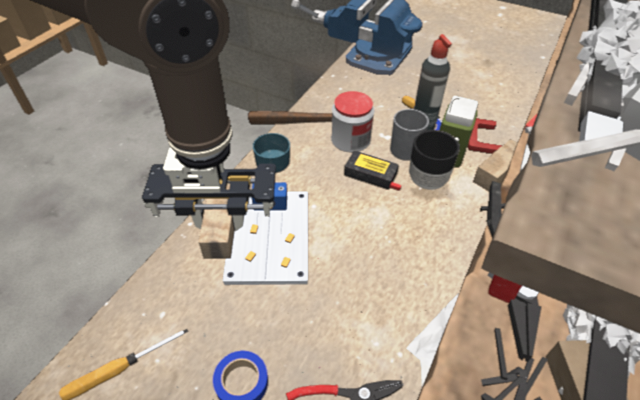

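The side view shows the block held at the bed's left edge (217,235), with all chips to its right and the pot clear at (271,152).

Request:
arm_command --targets '[[[0,0,0.02,0,0,0],[0,0,0.012,0,0,0],[0,0,0.007,0,0,0],[0,0,0.004,0,0,0],[0,0,0,0,0,0]]]'

```text
clock: 9.5
position: [0.5054, -0.0538, 0.0453]
ee_rot: [3.118, 0.385, 0.0]
force: [-0.0, -0.3, -2.7]
width: 0.488
gripper_force: 35.0
```

Request:
arm_command --targets '[[[0,0.01,0,0,0,0],[0,0.015,0,0,0,0],[0,0.015,0,0,0,0],[0,0.015,0,0,0,0],[0,0.015,0,0,0,0],[0,0.015,0,0,0,0],[0,0.015,0,0,0,0],[0,0.015,0,0,0,0],[0,0.015,0,0,0,0],[0,0.015,0,0,0,0]]]'

```text
clock: 10.75
position: [0.5413, -0.1958, 0.0459]
ee_rot: [3.117, 0.385, 0.002]
force: [0.2, 0.2, -2.0]
width: 0.486
gripper_force: 35.0
```

Request:
arm_command --targets '[[[0,0.015,0,0,0,0],[0,0.01,0,0,0,0],[0,0,-0.03,0,0,0],[0,-0.02,-0.05,0,0,0],[0,0,-0.05,0,0,0],[0,0,0,0,0,0]]]'

```text
clock: 11.5
position: [0.5434, -0.2004, 0.1784]
ee_rot: [3.116, 0.385, 0.008]
force: [-0.3, -0.8, -1.7]
width: 0.489
gripper_force: 35.0
```

Run:
```python
from h import *
im=shot('side');save(im,'s4.png')
delta([.5045,-.0537,.0438],-75.8)
```

```text
pos [ 0.5425 -0.1994  0.1763] shift [-0.0017 -0.1507  0.1324] turn [ 0.0008 -0.0024 -0.0015] clock 11.55 F [ 0.5 -0.2 -3.2]
```

View pics/s4.png

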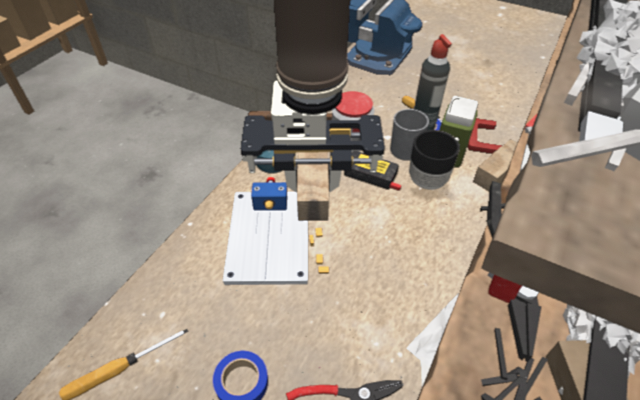

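The side view shows the bed empty; all four chips lie on the bench beyond the right edge at (312,239), (319,231), (319,258), (323,269), one close to the edge. I'll bring the block behind the stop and check alignment and that chip.

Request:
arm_command --targets '[[[-0.01,-0.0385,0,0,0,0],[-0.01,-0.0385,0,0,0,0],[0,0,0.04,0,0,0],[0,0,0.04,0,0,0],[0,0,0,0,0,0],[0,0,0,0,0,0]]]'

```text
clock: 12.3
position: [0.5036, -0.1301, 0.0957]
ee_rot: [3.118, 0.383, -0.001]
force: [-0.0, -0.5, -0.7]
width: 0.487
gripper_force: 35.0
```

```bash
cat > m.py <<'E'
from h import *
def mk(im):
    hsv=cv2.cvtColor(im['pixels'],cv2.COLOR_RGB2HSV);return [hsv[...,i].astype(int) for i in range(3)]
def main(f):
    q,M,s=pose();im=shot('wrist');save(im,f);P=cloud(im);H,S,V=mk(im)
    print('pos',q.round(4),'z',M[:,2].round(4),'jawyaw',np.degrees(np.arctan2(M[1,1],M[0,1])).round(2),'clock',s['clock'],'F',s['force'].round(1))
    def rect(m,z,name):
        m=cv2.morphologyEx(m.astype(np.uint8),cv2.MORPH_OPEN,np.ones((3,3)))
        N,l,st,c=cv2.connectedComponentsWithStats(m)
        if N<2: return print(name,'none')
        i=1+np.argmax(st[1:,4]);v,u=np.where(l==i);X=ray(im,np.c_[u,v],z)[:,:2]*1000
        print(name,len(u),[np.round(k,1) for k in cv2.minAreaRect(X.astype(np.float32))])
    near=np.hypot(P[...,0]-.55,P[...,1]+.117)<.14
    rect(near&(H>98)&(H<125)&(S>120)&(abs(P[...,2]-.056)<.005),.056,'stop top')
    rect((abs(P[...,2]-.014)<.005)&near,.014,'bed')
    zt=q[2]-.0283+.045
    rect((abs(P[...,2]-zt)<.004)&(H<30)&(S>40)&near,zt,'block top')
E
python3 - <<'E'
from m import *
main('w5.png')
for n in('side','scene'):
    im=shot(n);H,S,V=mk(im);P=cloud(im)
    c=((np.hypot(P[...,0]-.55,P[...,1]+.18)<.12)&(H>12)&(H<32)&(S>110)&(V>120)&(P[...,2]<.03)).astype(np.uint8)
    N,l,st,cc=cv2.connectedComponentsWithStats(c)
    for i in range(1,N):
        if st[i,4]>8:
            Q=P[l==i];print(n,cc[i].round(),st[i,4],'mean',Q.mean(0).round(4),'zmax',Q[:,2].max().round(4))
E
```

```text
pos [ 0.5036 -0.1301  0.0957] z [-3.e-04 -6.e-04 -1.e+00] jawyaw -75.98 clock 12.3 F [-0.  -0.5 -0.7]
stop top 7038 [array([ 610.4, -102. ]), array([29., 62.]), np.float64(14.0)]
bed 28647 [array([ 559.5, -114.7]), array([160.3, 138.3]), np.float64(14.2)]
block top 13007 [array([ 536.7, -122. ]), array([49.6, 44. ]), np.float64(13.9)]
side [318. 232.] 49 mean [ 0.5764 -0.2028  0.0081] zmax 0.011
side [311. 239.] 29 mean [ 0.5542 -0.1948  0.0122] zmax 0.0142
side [319. 259.] 57 mean [ 0.5193 -0.2175  0.0074] zmax 0.01
side [323. 269.] 59 mean [ 0.5001 -0.2297  0.0076] zmax 0.0098
```

View pics/w5.png

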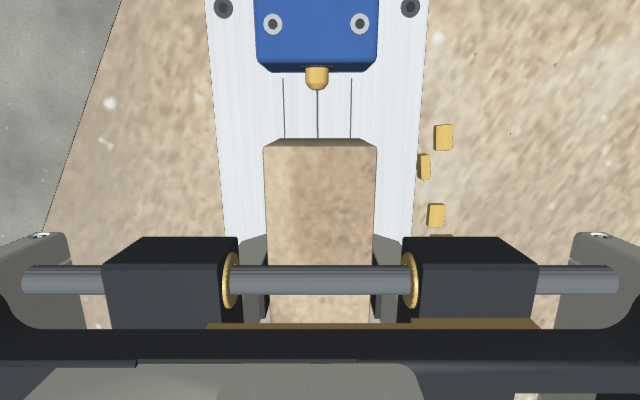

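The wrist view shows the bed edges at about u=207..428, the scribed line and plunger at u≈317, and the block centred at u≈320, so it needs to go ~1.6 mm left. The fourth chip (425,167) stands on the bench just clear of the bed edge.

Request:
arm_command --targets '[[[0,-0.0016,0.02,0,0,-0.003],[0,0,0.015,0,0,0],[0,0,0.01,0,0,0],[0,0,0.005,0,0,0],[0,0,0.002,0,0,0],[0,0,0,0,0,0],[0,0,0,0,0,0]]]'

```text
clock: 13.32
position: [0.5035, -0.1279, 0.0435]
ee_rot: [3.117, 0.39, 0.001]
force: [-0.1, -0.5, -1.6]
width: 0.489
gripper_force: 35.0
```

Run:
```python
from m import *
main('w6.png')
```

```text
pos [ 0.5035 -0.1279  0.0435] z [ 5.e-04 -0.e+00 -1.e+00] jawyaw -75.75 clock 13.325 F [-0.1 -0.5 -1.6]
stop top 7351 [array([ 602.5, -103.8]), array([13.8, 61.6]), np.float64(14.2)]
bed 42280 [array([ 562.6, -113.8]), array([122. , 137.7]), np.float64(14.2)]
block top 13010 [array([ 536.5, -119.8]), array([49.6, 44.2]), np.float64(14.2)]
```

View pics/w6.png

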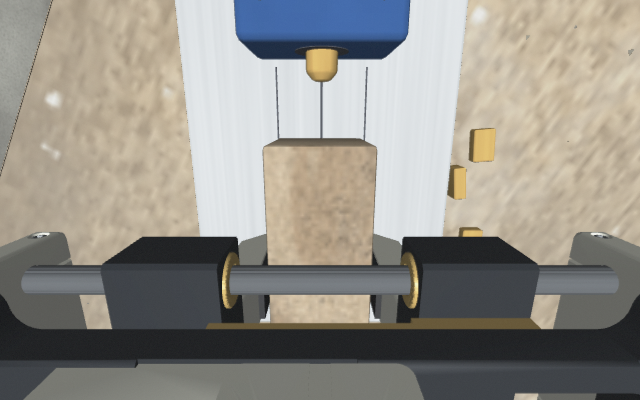

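The wrist view shows the line and plunger at u≈321 against the block centre at 320, all yaws 14.2°; half a millimetre remains to correct. Now advancing.

Request:
arm_command --targets '[[[0.008,0.0005,0,0,0,0],[0.008,0,0,0,0,0],[0.004,0,0,0,0,0],[0.002,0,0,0,0,0],[0.002,0,0,0,0,0],[0.002,0,0,0,0,0],[0.002,0,0,0,0,0],[0.002,0,0,0,0,0],[0,0,0,0,0,0]]]'

```text
clock: 14.5
position: [0.5316, -0.1211, 0.0431]
ee_rot: [-3.117, -0.389, 0.002]
force: [-5.3, -1.3, 1.3]
width: 0.488
gripper_force: 35.0
```

```bash
cat > f.py <<'E'
from h import *
q,M,s=pose();ex=np.array([np.cos(np.radians(14.2)),np.sin(np.radians(14.2)),0]);ey=np.array([-ex[1],ex[0],0])
d=q-[.548,-.1178,0]
print('jig mm',(d@ex*1000).round(2),(d@ey*1000).round(2),'z',q[2].round(4),'Fx',(s['force']@ex).round(2),'Fy',(s['force']@ey).round(2),'Fz',s['force'][2].round(2),'tau',s['ft_torque'].round(2),'yaw',np.degrees(np.arctan2(M[1,1],M[0,1])).round(2),'tilt',M[:2,2].round(4),s['clock'])
E
python3 f.py
```

```text
jig mm -16.72 0.81 z 0.0431 Fx -5.48 Fy 0.08 Fz 1.34 tau [-0.26  1.15  0.04] yaw -75.78 tilt [-0.0014  0.0001] 14.5
```

Request:
arm_command --targets '[[[0.001,0,0,0,0,0],[0.001,0,0,0,0,0],[0.001,0,0,0,0,0],[0.001,0,0,0,0,0],[0.001,0,0,0,0,0],[0.001,0,0,0,0,0],[0,0,0,0,0,0]]]'

```text
clock: 15.38
position: [0.5366, -0.1198, 0.0431]
ee_rot: [-3.117, -0.388, 0.004]
force: [-8.1, -1.6, 3.5]
width: 0.489
gripper_force: 35.0
```

```bash
python3 f.py
```

```text
jig mm -11.52 0.82 z 0.0431 Fx -8.27 Fy 0.45 Fz 3.47 tau [-0.3   1.69  0.01] yaw -75.81 tilt [-0.0025  0.0002] 15.375
```

Request:
arm_command --targets '[[[0.0007,0,-0.0005,0,0,0],[0.0007,0,0,0,0,0],[0.0006,0,0,0,0,0],[0.0005,0,0,0,0,0],[0,0,0,0,0,0]]]'

```text
clock: 16.0
position: [0.5384, -0.1193, 0.0433]
ee_rot: [-3.117, -0.388, 0.005]
force: [-8.8, -1.3, 1.1]
width: 0.486
gripper_force: 35.0
```

```bash
python3 f.py
```

```text
jig mm -9.64 0.89 z 0.0433 Fx -8.84 Fy 0.91 Fz 1.07 tau [-0.45  1.92  0.02] yaw -75.83 tilt [-0.0035  0.0001] 16.0
```

Request:
arm_command --targets '[[[0.0006,0,0,0,0.004,0],[0.0006,0,0,0,0,0],[0.0006,0,0,0,0,0],[0.0006,0,0,0,0,0],[0,0,0,0,0,0]]]'

```text
clock: 16.62
position: [0.5398, -0.1189, 0.0431]
ee_rot: [-3.116, -0.387, 0.002]
force: [-11.2, -2.0, 2.2]
width: 0.492
gripper_force: 35.0
```

```bash
python3 f.py
```

```text
jig mm -8.27 0.91 z 0.0431 Fx -11.4 Fy 0.79 Fz 2.16 tau [-0.6   2.52  0.02] yaw -75.86 tilt [-0.0012  0.0011] 16.625
```

Request:
arm_command --targets '[[[0.0005,0,0,0,0.001,0],[0.0005,0,0,0,0,0],[0,0,0,0,0,0],[0,0,0,0,0,0]]]'

```text
clock: 17.12
position: [0.5398, -0.1189, 0.043]
ee_rot: [-3.116, -0.386, 0.002]
force: [-16.1, -3.0, 4.4]
width: 0.49
gripper_force: 35.0
```

```bash
python3 f.py
```

```text
jig mm -8.24 0.92 z 0.043 Fx -16.36 Fy 1.02 Fz 4.44 tau [-0.58  3.08  0.14] yaw -75.89 tilt [-0.0016  0.0015] 17.125
```

Request:
arm_command --targets '[[[0.0004,0,-0.0004,0,0.001,-0.002],[0.0003,0,0,0,0,0],[0,0,0,0,0,0],[0,0,0,0,0,0]]]' --newtons 45

```text
clock: 17.62
position: [0.5398, -0.119, 0.0431]
ee_rot: [-3.116, -0.388, 0.002]
force: [-16.4, -3.5, 0.6]
width: 0.491
gripper_force: 45.0
```

```bash
python3 f.py
python3 - <<'E'
from m import *
main('w7.png'); a=cv2.imread('pics/w7.png')
im=shot('side');b=im['pixels'][120:320,180:480,::-1]
cv2.imwrite('pics/c7.png',np.vstack([cv2.resize(a,(480,300)),cv2.resize(b,(480,300))]))
E
```

```text
jig mm -8.23 0.82 z 0.0431 Fx -16.72 Fy 0.63 Fz 0.6 tau [-0.89  3.4   0.08] yaw -75.8 tilt [-0.0016  0.0013] 17.625
pos [ 0.5398 -0.119   0.0431] z [-0.0016  0.0013 -1.    ] jawyaw -75.8 clock 17.625 F [-16.4  -3.5   0.6]
stop top 14423 [array([ 614.1, -100.9]), array([34.3, 61.6]), np.float64(14.1)]
bed 13644 [array([ 601.7, -144.1]), array([107.7,  59.8]), np.float64(14.3)]
block top 13010 [array([ 572.9, -110.8]), array([49.6, 43.9]), np.float64(14.1)]
```

View pics/c7.png

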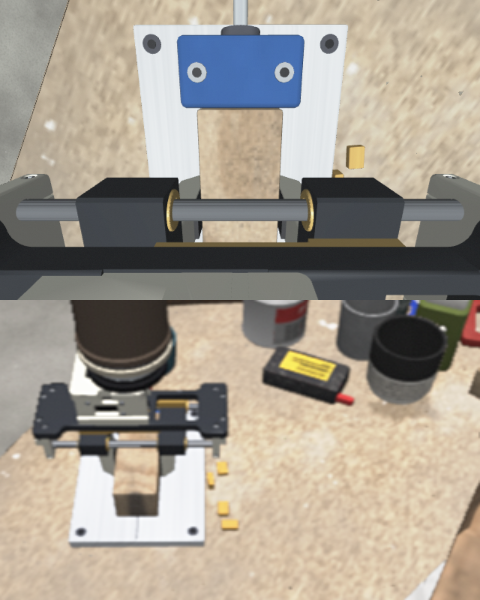

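The picture shows the block end flush on the stop, block centre u≈240 against stop centre 241. The plunger is fully in, the chips are on the bench and the tester has not moved. At about 17 N steady, it is ready to hand in.

```bash
python3 -c "
from cell import arm
print(arm.sign_off())"
```

```text
the job is handed in; nothing more can be done
None
```

The job is handed in: all four offcuts are on the bench, and the block is held level, square and centred (within about 0.5 mm) against the hard stop at about 17 N. The tester stayed where it was; the pot was never touched as far as I could tell, but it was hidden in the last picture.

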